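# Set the angle dial on a key machine

### The job

On the key machine, release the clamp by pulling its red lever fully towards the robot, turn the dial until its white line points at the orange index tab, then push the lever fully back to clamp the dial again and let go. Do not handle the dial while the clamp is on, leave the index tab where it has been set, and leave the padlock, the key tray and the brush in their places.

Things in the scene. Friction and masses are not known exactly. Their poses are not given: they have to be found in the camera images.
- machine: Grey and white key machine, fixed; base plate 250 x 380 x 30 mm. Origin: underside, below the dial; x away from the robot (yaw up to 0.3 rad either way), y left, z up. A white block 150 mm wide, its back edge 148 mm high, has a face sloping 26 degrees down towards -x, with the dial in it. Clamp lever on the base plate at y = 140 mm; motor and cutter wheel at y = -135 mm, up to 102 mm high.
- dial: Black dial, 90 mm wide, surface at z = 8 mm. Origin on its axis, at (0, 0, 115) mm in the machine's frame; z = axis, out of the face, leaning 26 degrees from vertical to the machine's -x; x along the white line. Steel bar grip along x, 58 x 14 mm, from z = 8 to 44 mm; white line along half its top and on to the rim. Stays put (0.12 N m). To be turned 0.6 to 2.8 rad clockwise, seen from above.
- dial_mark (a point): Outer end of the dial's white line: 44 mm from the dial's axis, on the dial surface (8 mm above the face).
- index_ring: Silver graduated ring, 116 mm across, around the dial, with an orange tab (22 x 9 mm, flush with the dial surface) on its rim. Same origin and z axis as the dial; its x points from the axis to the tab. Preset to a different angle each time; very stiff (3 N m): leave it there.
- index_mark (a point): Point at the inner end of the orange tab, 44 mm from the axis, 8 mm above the face: where the end of the white line must come.
- clamp (a joint): Angle of the clamp lever, rad: 0 = pulled fully towards the robot (machine's -x), clamp released; 1.0 = pushed fully away (+x), clamped. It leans 0.5 rad from upright to either side at its stops, starts near 1.0, and stays where it is left (0.06 N m).
- clamp_tip (a point): Centre of the red ball, 26 mm across, at the end of the clamp lever. The lever is a 10 mm rod pivoting about the machine's y direction at (0, 140, 52) mm in the machine's frame; the ball's centre is 85 mm from the pivot.
- padlock: Brass padlock standing upright, 24 x 44 x 68 mm, origin under its middle; bystander to the left of the machine.
- key_tray: Blue tray of key blanks, 120 x 90 x 35 mm, origin under its middle; bystander to the right of the machine.
- brush: Bench brush lying in front of the machine, about 200 mm long, 20 mm high, handle to its -x; origin on the bench, about mid-length; bystander.

How it is judged:
By the outcome, as a careful person would: the job done as asked, in the order asked, and still so for the second after the job is handed in, with the robot touching nothing.
It also fails if it takes over 67 s, if anything falls off the work surface, if the arm or the gripper's body presses on something with over 40 N, if the wrist force passes 120 N, or if a joint passes its speed limit or range.

### The arm

A 6-joint arm with a two-finger parallel gripper is mounted at the origin on the work surface. World frame = base frame: x ahead of the robot, y to its left, z up, the work surface at z = 0. Lengths are in m, angles in rad, forces in N, time in s.
With the tool pointing down it reaches from about 0.35 to 0.85 m from the base axis. Payload 8.1 kg.
Tool frame: the origin (TCP) lies at the very end of the fingers, on their centre line; the grasp point (between the pads) lies 19 mm behind it; z points along the fingers, x is the direction in which the jaws open and shut, and the axes are right-handed (so a half turn about z gives the same grasp; the last joint's range is limited). The gripper opens to 93 mm and grips with 3 to 60 N. Pads are 15 mm wide; open, the fingers measure 128 mm over their backs; the gripper's body (75 mm by 188 mm) begins 65 mm behind the grasp point.
Start: joints at [1.117, 0.13, 1.488, -0, 1.523, -0.085], TCP at [0.216, 0.56, 0.219] pointing down, gripper open.
Joint ranges: [-2.96, 2.96], [-0.89, 2.26], [0.02, 2.5], [-1.34, 4.48], [0, 2.73], [-2.66, 2.66]. Speed limits (rad/s): [2.39, 2.39, 2.79, 3.14, 3.14, 3.14].

### API

Orientations are given as [roll, pitch, yaw] about the fixed x, y, z axes, in that order (R = Rz(yaw) Ry(pitch) Rx(roll)).
In Python, from plant import observe, camera, order gives the robot as it stands.
- The arm moves only by the shell command python3 -m handwheel 'ROWS' [OPENING] [FORCE]. ROWS is JSON, a list of rows, each a list of 6 numbers: the shift along the tool's x, y, z in mm, then the turn, a rotation vector about the tool's x, y, z in degrees. In form: [[tx, ty, tz, wx, wy, wz], ...]. A call has 1 to 20 rows; each row shifts and turns the commanded pose from where the row before left it, along the tool's axes as they then stand; what a row does not reach is not made up. A row lasts 1/10 s, in which the tool goes at most 50 mm and 8.59 degrees, less where a joint would pass 70% of its speed; a pose out of reach is approached as far as the arm can. A call with a gripper value outside its range is refused whole. OPENING is the opening, from 0 (shut) to 1 (fully open), set as the call begins (- or left out, the last holds). The fingers move at their own pace and stop on an object; FORCE is the grip in N (left out, the last holds). Time passes only in rows, so rows that do not move let the fingers close. It gives the time, the measured TCP pose, the force and the opening at its end, in the units of the state.
- observe(): the state, without advancing time (a new reading comes with each control period).
- camera(name): name is "side" or "top"; returns a dict with "pixels" (480x640x3 uint8, red, green, blue), "fx", "fy", "cx", "cy" (pixels), "distortion" ([k1, k2, p1, p2, k3] as OpenCV has them; the pictures are not rectified), "rvec" (rotation vector, rad) and "tvec" (3), from world to camera coordinates, as OpenCV has them. Camera axes: x right, y down, z forward; pixel columns grow to the right and rows downward; lengths in m; the calibration is good to about 2 mm. A picture is of the moment at which its call begins. There is no depth.
- order.hand_in(): hands the job in, once; it reports no verdict.
The state is a dict: "time": time; "qpos": joint angles; "dq": joint speeds; "tau": joint torques, N m; "ee_pos": TCP position; "orientation": TCP orientation; "force": force on the tool from outside, world axes, zero at the start; "ft_torque": the same for the moment, N m; "finger_gap": opening from 0.0 (shut) to 1.0 (fully open).
Only numpy, scipy, OpenCV 4.12 (cv2) and the standard library are available. Lean on these libraries where they do the work, as an engineer would, in place of code of your own. Each camera call takes 0.05 s, during which the arm holds its last target.

## Working session

There is one attempt and no reset: what is moved stays moved. The work goes in short steps, Python scripts to look and compute and a shell command to move; the robot and the scene stay as the last step left them, time stands still between calls to the robot, and variables do not carry over. Pictures are saved under pics/ and viewed, and the job is handed in when it is done.

```bash
ls; mkdir -p pics; cat > h.py <<'E'
import numpy as np,cv2
from plant import observe,camera,order
def snap(n,f):
    c=camera(n); cv2.imwrite('pics/'+f,c['pixels'][:,:,::-1]); np.save('pics/'+f[:-4]+'.npy',c,allow_pickle=True); return c
def load(f): return np.load('pics/'+f+'.npy',allow_pickle=True).item()
def K(c): return np.array([[c['fx'],0,c['cx']],[0,c['fy'],c['cy']],[0,0,1.]])
def ray(c,uv):
    p=cv2.undistortPoints(np.array([[uv]],float),K(c),np.array(c['distortion'],float))[0,0]
    R=cv2.Rodrigues(np.array(c['rvec'],float))[0]; t=np.array(c['tvec'],float).ravel()
    d=R.T@np.array([p[0],p[1],1]); return -R.T@t,d/np.linalg.norm(d)
def plane(c,uv,p0,n):
    o,d=ray(c,uv); return o+d*((np.array(p0)-o)@n)/(d@n)
def onz(c,uv,z): return plane(c,uv,[0,0,z],np.array([0,0,1.]))
def tri(c1,a,c2,b):
    o1,d1=ray(c1,a);o2,d2=ray(c2,b)
    s=np.linalg.lstsq(np.c_[d1,-d2],o2-o1,rcond=None)[0]
    p,q=o1+s[0]*d1,o2+s[1]*d2; return (p+q)/2,np.linalg.norm(p-q)
def proj(c,X): return cv2.projectPoints(np.array(X,float).reshape(-1,3),np.array(c['rvec'],float),np.array(c['tvec'],float),K(c),np.array(c['distortion'],float))[0][:,0]
E
python3 - <<'E'
from h import *
for n in('side','top'):
    c=snap(n,n+'0.png'); print(n,ray(c,(320,240)))
print(observe())
E
```

```text
pics
side (array([-0.0749206 , -0.54692641,  0.78782025]), array([ 0.5648542 ,  0.50989805, -0.64880175]))
top (array([ 0.45772403, -0.01331956,  1.46681202]), array([ 0.03624257,  0.00635214, -0.99932283]))
{'time': 0.1, 'qpos': array([ 1.11656855e+00,  1.31047652e-01,  1.48911636e+00, -8.17809689e-06,
        1.52300009e+00, -8.54065377e-02]), 'dq': array([ 5.15714007e-04, -4.02975735e-06, -4.32167011e-03, -2.51687288e-03,
       -6.27476428e-04,  1.83844944e-04]), 'tau': array([ 7.93989311e-04, -5.61337960e+01, -4.93096590e+01,  7.70473899e-02,
        2.90251721e-02, -5.85551925e-05]), 'ee_pos': array([0.21608149, 0.55921916, 0.2177447 ]), 'orientation': array([-3.14146674e+00,  1.56642086e-03,  1.20197558e+00]), 'force': array([-0.43412292,  0.19795957,  0.8176934 ]), 'ft_torque': array([-0.01019112,  0.03178655,  0.01548982]), 'finger_gap': 0.9959248454362906}
```

View pics/side0.png

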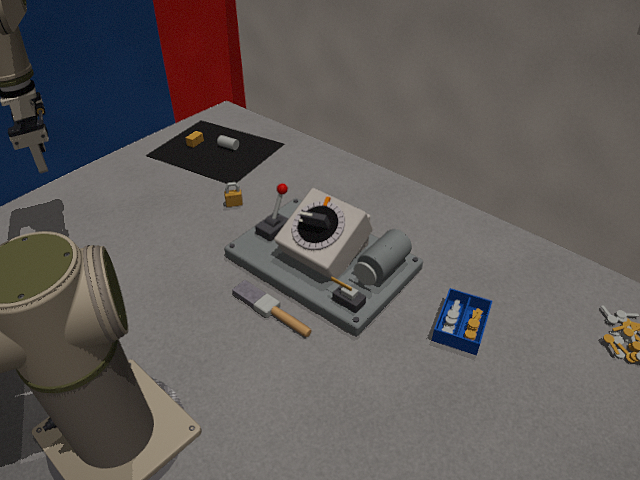

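View pics/top0.png

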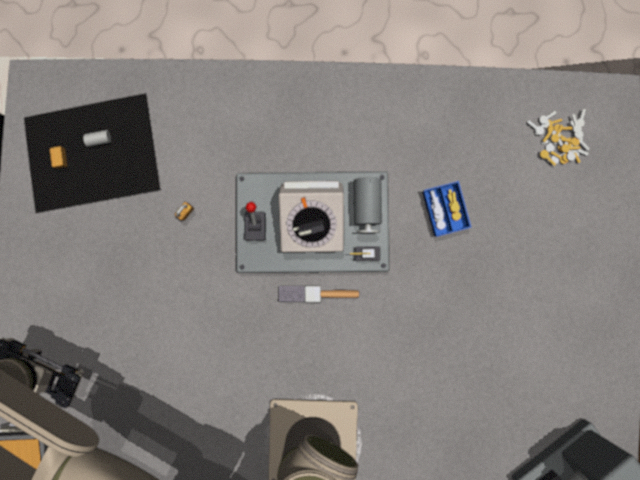

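The red ball is at about (282,188) in the side view and (251,207) in the top view. The dial is at about (311,225) in the top view, its white line points left, and the orange tab is at (304,202). I'll zoom in and measure.

```bash
python3 - <<'E'
from h import *
s,t=load('side0'),load('top0')
a=cv2.resize(s['pixels'][180:280,225:345],None,fx=5,fy=5,interpolation=cv2.INTER_CUBIC)[:,:,::-1]
b=cv2.resize(t['pixels'][165:280,230:395],None,fx=4.5,fy=4.5,interpolation=cv2.INTER_CUBIC)[:,:,::-1]
cv2.imwrite('pics/zs.png',a);cv2.imwrite('pics/zt.png',b)
def cen(c,box,hl,hh,sm=120):
    x0,y0,x1,y1=box; h=cv2.cvtColor(c['pixels'],cv2.COLOR_RGB2HSV)[y0:y1,x0:x1].astype(int)
    hue=h[...,0]; m=((hue>=hl)&(hue<=hh) if hl<hh else (hue>=hl)|(hue<=hh))&(h[...,1]>sm)&(h[...,2]>60)
    y,x=np.nonzero(m); return np.array([x.mean()+x0,y.mean()+y0]),len(x)
rs,rt=cen(s,(265,175,300,200),172,6),cen(t,(240,195,262,215),172,6)
os_,ot=cen(s,(315,190,340,215),7,22),cen(t,(295,192,313,212),7,22)
print(rs,rt,tri(s,rs[0],t,rt[0])); print(os_,ot,tri(s,os_[0],t,ot[0]))
# plate
for uv in [(237,173),(387,172),(388,271),(236,271)]: print(onz(t,uv,.03))
for uv in [(226,250),(422,263),(355,326)]: print('s',onz(s,uv,.03))
E
```

```text
(array([281.73563218, 188.24137931]), 87) (array([250.36046512, 207.02325581]), 86) (array([0.57847019, 0.15837391, 0.12841837]), np.float64(0.0004978242200065362))
(array([326.325, 200.725]), 40) (array([303.81578947, 202.47368421]), 38) (array([0.59059156, 0.03413264, 0.14518618]), np.float64(0.0006092519794675035))
[0.67168023 0.20778123 0.03      ]
[ 0.68387277 -0.16668286  0.03      ]
[ 0.43773778 -0.17407084  0.03      ]
[0.42743931 0.20153421 0.03      ]
s [0.41999942 0.18697015 0.03      ]
s [ 0.67212816 -0.17233292  0.03      ]
s [ 0.43765589 -0.17124073  0.03      ]
```

View pics/zs.png

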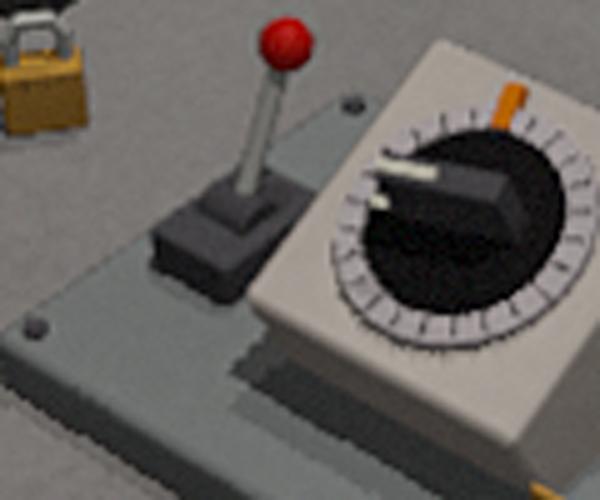

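View pics/zt.png

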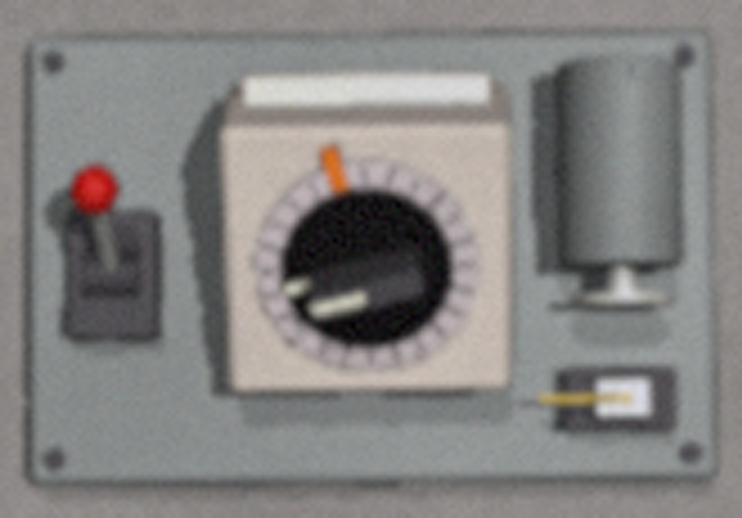

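```bash
cat >> h.py <<'E'
YAW=0.029
def frame(O,yaw=YAW):
    Rm=np.array([[np.cos(yaw),-np.sin(yaw),0],[np.sin(yaw),np.cos(yaw),0],[0,0,1]])
    a=np.radians(26); ex=Rm@[np.cos(a),0,np.sin(a)]; ey=Rm@[0,1,0]; n=np.cross(ex,ey)
    return Rm,ex,ey,n,np.array(O)+[0,0,.115]
E
python3 - <<'E'
from h import *
O=np.array([.545,.017,0]); Rm,ex,ey,n,C=frame(O)
for f,box,ctr in(('side0',(290,195,350,255),(318,228)),('top0',(285,200,340,250),(312,225))):
    c=load(f);x0,y0,x1,y1=box
    g=c['pixels'][y0:y1,x0:x1].max(2)
    m=(g<75).astype(np.uint8)
    k,l,st,ce=cv2.connectedComponentsWithStats(m); i=l[int(ctr[1]-y0),int(ctr[0]-x0)] 
    i=1+np.argmax(st[1:,4]); m=(l==i).astype(np.uint8)
    print(st[i]+[x0,y0,0,0,0])
    pts=np.array([p[0] for p in max(cv2.findContours(m,0,1)[0],key=len)])+[x0,y0]
    P=np.array([plane(c,p.astype(float),C+.008*n,n)-C for p in pts]); xy=np.c_[P@ex,P@ey]
    # circle fit robust
    from scipy.optimize import least_squares
    r=least_squares(lambda q:np.hypot(*(xy-q[:2]).T)-q[2],[0,0,.045],loss='soft_l1',f_scale=.001)
    print(f,r.x,np.sqrt(np.median((r.fun)**2)))
    cv2.imwrite('pics/m_%s.png'%f,cv2.resize(m*255,None,fx=8,fy=8,interpolation=0))
# block top front/edges via tri? tab & line
t=load('top0');s=load('side0')
for c,nm,tab,box in((t,'top',(303.82,202.47),(288,224,300,233)),(s,'side',(326.3,200.7),(293,215,306,224))):
    p=plane(c,tab,C+.008*n,n)-C; print(nm,'tab',p@ex,p@ey)
    x0,y0,x1,y1=box; print(c['pixels'][y0:y1,x0:x1].min(2))
E
```

```text
[ 297  206   41   37 1118]
side0 [-0.00098748 -0.00175167  0.04305633] 0.000758039200003495
[293 208  37  34 913]
top0 [ 0.00047182 -0.00040897  0.0417875 ] 0.0005941957646713759
top tab 0.05482632129442947 0.015988064693076422
[[154 152 154 140 101  47  13  10  17  14  15  20]
 [141 136 147 144 102  54  16  13  17  26  22  32]
 [155 153 159 148 109  49  36  50  56  55  60  40]
 [166 174 171 153 113  82  95 107 108 107  86  60]
 [167 174 174 160 124 128 152 159 151 116  90  62]
 [155 165 162 153 133 147 168 166 141 100  72  55]
 [142 145 147 147 147 142 133 118  92  62  41  46]
 [146 148 155 157 160 144  99  62  36  24  37  71]
 [148 158 171 170 171 153 106  50  15  24  64 106]]
side tab 0.05442080154169769 0.01493314824960576
[[148 146 145 150 133 126  97  51  34  42  45  64  68]
 [147 147 146 151 153 157 150  83  13  23  33  37  36]
 [146 145 153 151 150 157 149  84   0   5  16  19  22]
 [149 145 150 152 154 154 142  77  38  25  10  19  19]
 [151 113 119 134 149 139 155 153 131  70  15  18  17]
 [143 129 112 115 119  88 139 162 176 115  26  13  18]
 [146 149 143 140 140  79  77  97 127  89  28  23  21]
 [151 152 152 158 138  71   0   0   0   8  18  17  16]
 [153 151 154 160 132  64   0   0   0   8   0  11  13]]
```

```bash
cat >> h.py <<'E'
OFF={'top':np.array([.0005,-.0004]),'side':np.array([-.001,-.00175])}
def face(c,nm,uv,h=.008):
    Rm,ex,ey,n,C=frame([.545,.017,0]); p=plane(c,uv,C+h*n,n)-C; q=np.array([p@ex,p@ey])-OFF[nm]
    return q*1000,np.degrees(np.arctan2(q[1],q[0]))
E
python3 - <<'E'
from h import *
for nm,uvs in(('top',[(294.8,228.6),(295.5,228.3)]),('side',[(300.5,219.8),(301,220)])):
    c=load(nm+'0')
    for uv in uvs: print(nm,face(c,nm,uv))
c=load('top0'); # grip top line: zoom (312,312)-(368,297) incl; grip right end
for u in((312,311),(340,305),(366,298)): print('griptop',face(c,'top',(230+u[0]/4.5-.4,165+u[1]/4.5-.4),.044))
c=load('side0')
for u in((380,165),(410,170),(436,174)): print('griptop s',face(c,'side',(225+u[0]/5-.4,180+u[1]/5-.4),.044))
# lever path
Rm,ex,ey,n,C=frame([.545,.016,0])
for a in(-.5,0,.5): print(a,[.545,.016,0]+Rm@[.085*np.sin(a),.14,.052+.085*np.cos(a)])
print(C,n,ex)
E
```

```text
top (array([-10.31318102,  38.32384809]), np.float64(105.06182732081675))
top (array([-9.5606694 , 36.67965899]), np.float64(104.60926485009024))
side (array([-9.24179595, 40.50764911]), np.float64(102.85201972340519))
side (array([-9.12414753, 39.17298369]), np.float64(103.11152773464015))
griptop (array([-7.7784066 , 27.31428373]), np.float64(105.89559214034303))
griptop (array([-4.52519186, 13.16244154]), np.float64(108.97275361473235))
griptop (array([-0.73098316,  0.04169757]), np.float64(176.7352070966301))
griptop s (array([-6.29991482, 26.96255636]), np.float64(103.15145671189073))
griptop s (array([-2.34929943, 13.56085702]), np.float64(99.82844017681606))
griptop s (array([1.16867532, 2.16295317]), np.float64(61.616996841885715))
-0.5 [0.50020653 0.15475952 0.12659452]
0 [0.54094057 0.15594113 0.137     ]
0.5 [0.58167461 0.15712275 0.12659452]
[0.545 0.016 0.115] [-0.43818682 -0.01271098  0.89879405] [0.89841613 0.02606137 0.43837115]
```

```bash
python3 -m handwheel '[[0,0,-10,0,0,-7.6],[0,0,-10,0,0,-7.6],[0,0,-10,0,0,-7.6],[-27,27,0,0,0,0],[-27,27,0,0,0,0],[-27,27,0,0,0,0],[-27,27,0,0,0,0],[-27,27,0,0,0,0],[-27,27,0,0,0,0],[-27,27,0,0,0,0],[-27,27,0,0,0,0],[-27,27,0,0,0,0],[-27,27,0,0,0,0],[-27,27,0,0,0,0],[-27,27,0,0,0,0],[-27,27,0,0,0,0],[-27,27,0,0,0,0],[-27,27,0,0,0,0],[0,0,0,0,0,0]]' 0 20
```

```text
time: 2.0
ee_pos: [0.635, 0.1626, 0.2471]
orientation: [-3.14, 0.002, 1.596]
force: [-0.3, 1.1, -0.5]
finger_gap: 0.004
```

```bash
python3 -m handwheel '[[-5,0,27,0,0,0],[0,0,27,0,0,0],[0,0,27,0,0,0],[0,0,27,0,0,0],[0,0,26,0,0,0],[0,0,0,0,0,0]]'; python3 - <<'E'
from h import *
snap('side','side1.png')
E
```

```text
time: 2.6
ee_pos: [0.6291, 0.1616, 0.1092]
orientation: [-3.133, 0.001, 1.6]
force: [-0.7, 0.6, -0.2]
finger_gap: 0.002
```

View pics/side1.png

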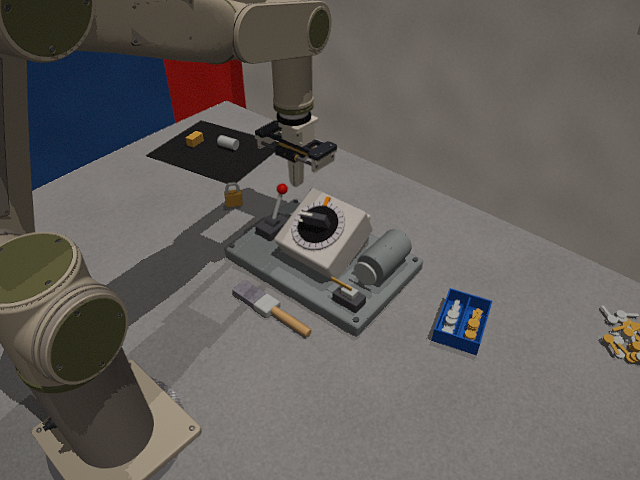

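The fingers, at about (297,180), are behind the red ball at (282,188). Next I pull the lever.

```bash
python3 -m handwheel '[[-2,-10,0,0,0,0],[0,-10,0,0,0,0],[0,-8,0,0,0,0],[0,-8,0,0,0,0],[0,-8,0,0,0,0],[0,-8,0,0,0,0],[0,-8,0,0,0,0],[0,-8,0,0,0,0],[0,-8,0,0,0,0],[0,-8,0,0,0,0],[0,-8,0,0,0,0],[0,0,0,0,0,0]]'; for i in 1 ; do python3 -m handwheel '[[0,-3,0,0,0,0],[0,-3,0,0,0,0],[0,0,0,0,0,0]]'; done; python3 - <<'E'
from h import *
snap('side','side2.png')
E
```

```text
time: 3.85
ee_pos: [0.5399, 0.157, 0.1143]
orientation: [-3.14, 0.0, 1.6]
force: [-0.2, -0.0, -0.5]
finger_gap: 0.004
time: 4.15
ee_pos: [0.5349, 0.1568, 0.1145]
orientation: [-3.141, 0.0, 1.6]
force: [0.9, 0.6, 0.9]
finger_gap: 0.01
```

View pics/side2.png

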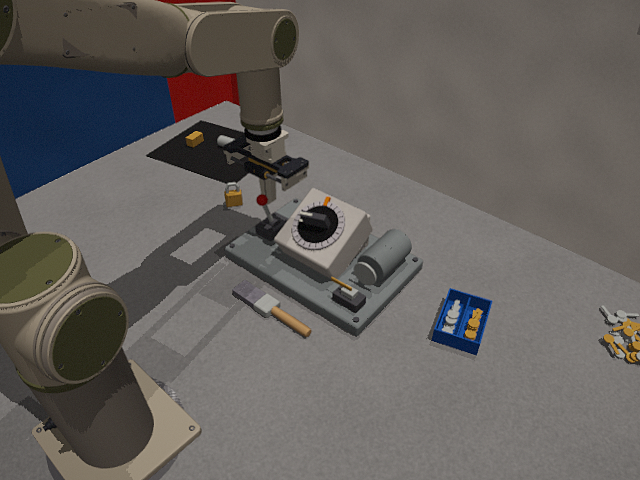

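The lever is past upright, with the ball at (262,199). I'll finish in small steps and watch the force.

```bash
python3 -m handwheel '[[0,-4,0,0,0,0],[0,-4,0,0,0,0],[0,-2,0,0,0,0],[0,0,0,0,0,0]]';python3 -m handwheel '[[0,-2,0,0,0,0],[0,0,0,0,0,0]]'
```

```text
time: 4.6
ee_pos: [0.5248, 0.1565, 0.1146]
orientation: [-3.141, 0.0, 1.6]
force: [-0.7, 0.5, 0.2]
finger_gap: 0.007
time: 4.8
ee_pos: [0.523, 0.1564, 0.1147]
orientation: [-3.142, 0.0, 1.6]
force: [-0.4, 0.4, -0.2]
finger_gap: 0.003
```

```bash
python3 -m handwheel '[[0,-2,0,0,0,0],[0,0,0,0,0,0]]';python3 -m handwheel '[[0,-1,0,0,0,0],[0,0,0,0,0,0]]';python3 -m handwheel '[[0,-1,0,0,0,0],[0,0,0,0,0,0]]'
```

```text
time: 5.0
ee_pos: [0.521, 0.1564, 0.1147]
orientation: [-3.141, 0.0, 1.6]
force: [0.5, -0.1, 0.2]
finger_gap: 0.003
time: 5.2
ee_pos: [0.5201, 0.1563, 0.1146]
orientation: [-3.142, 0.0, 1.6]
force: [-0.2, -0.9, -1.2]
finger_gap: 0.001
time: 5.4
ee_pos: [0.5194, 0.1563, 0.1147]
orientation: [3.141, -0.0, 1.6]
force: [1.5, 0.2, -1.9]
finger_gap: 0.009
```

```bash
python3 -m handwheel '[[0,-1,0,0,0,0],[0,0,0,0,0,0]]';python3 -m handwheel '[[0,-1,0,0,0,0],[0,0,0,0,0,0]]'; python3 - <<'E'
from h import *
c=snap('side','side3.png'); cv2.imwrite('pics/z3.png',cv2.resize(c['pixels'][150:250,220:340],None,fx=5,fy=5)[:,:,::-1])
print(proj(c,[.5002,.1548,.1266]))
E
```

```text
time: 5.6
ee_pos: [0.5192, 0.1563, 0.1148]
orientation: [3.139, -0.0, 1.6]
force: [7.0, -0.3, -4.7]
finger_gap: 0.003
time: 5.8
ee_pos: [0.519, 0.1563, 0.1149]
orientation: [3.137, -0.0, 1.6]
force: [10.5, 0.6, -6.6]
finger_gap: 0.009
[[257.68630822 205.03302718]]
```

View pics/z3.png

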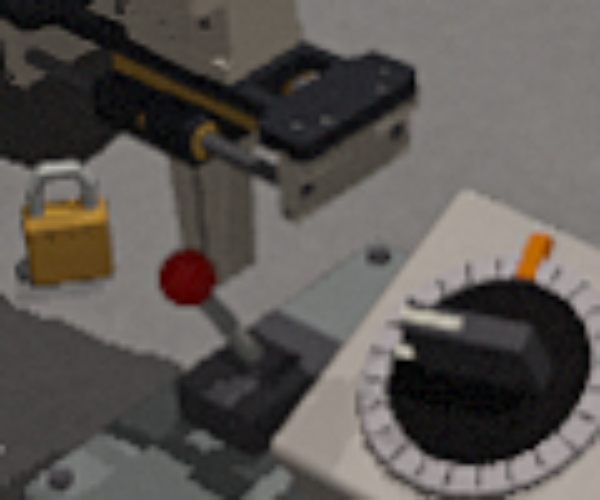

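Force rose to about 12 N with the tool stalled, and the ball at about (257,205) matches the predicted stop. The clamp is released. Next I back off, rise and go to the dial.

```bash
python3 -m handwheel '[[0,8,0,0,0,0],[0,12,-10,0,0,0],[0,0,-25,0,0,0],[0,0,-35,0,0,0],[0,0,-40,0,0,0],[0,0,-40,0,0,0],[0,0,0,0,0,0]]' 0.5; cat >> h.py <<'E'
from scipy.spatial.transform import Rotation as Ro
def goal(phi,h,O=(.545,.016,0)):
    Rm,ex,ey,n,C=frame(O); p=np.radians(phi); x=np.cos(p)*ex+np.sin(p)*ey
    return C+h*n, np.c_[x,np.cross(-n,x),-n]
def delta(P,R):
    s=observe(); A=Ro.from_euler('xyz',s['orientation']).as_matrix()
    print('rotvec tool deg',np.degrees(Ro.from_matrix(A.T@R).as_rotvec()).round(2),'shift cur tool mm',(A.T@(P-s['ee_pos'])*1000).round(1),'shift goal tool mm',(R.T@(P-s['ee_pos'])*1000).round(1))
E
python3 - <<'E'
from h import *
delta(*goal(14.5,.13))
E
```

```text
time: 6.55
ee_pos: [0.54, 0.1575, 0.272]
orientation: [3.132, -0.002, 1.6]
force: [1.6, 0.5, 1.4]
finger_gap: 0.496
rotvec tool deg [-21.69  16.65  74.17] shift cur tool mm [-141.6  -56.5   39.4] shift goal tool mm [-101.3  120.    11.6]
```

```bash
python3 -m handwheel '[[0,0,0,-2.17,1.67,7.42],[0,0,0,-2.17,1.67,7.42],[0,0,0,-2.17,1.67,7.42],[0,0,0,-2.17,1.67,7.42],[0,0,0,-2.17,1.67,7.42],[0,0,0,-2.17,1.67,7.42],[0,0,0,-2.17,1.67,7.42],[0,0,0,-2.17,1.67,7.42],[0,0,0,-2.17,1.67,7.42],[0,0,0,-2.17,1.67,7.42],[-20,24,2,0,0,0],[-20,24,2,0,0,0],[-20,24,2,0,0,0],[-20,24,2,0,0,0],[-20,24,2,0,0,0],[0,0,0,0,0,0],[0,0,0,0,0,0]]'
python3 - <<'E'
from h import *
print(observe()['qpos'].round(2))
delta(*goal(14.5,.13)); delta(*goal(14.5,.013))
snap('side','side4.png');snap('top','top4.png')
E
```

```text
time: 8.25
ee_pos: [0.485, 0.0135, 0.2267]
orientation: [3.022, -0.429, 0.305]
force: [0.1, -0.2, 0.0]
finger_gap: 0.499
[-0.13 -0.7   2.22  0.07  1.18 -0.42]
rotvec tool deg [-0.04  0.57 -0.13] shift cur tool mm [ 5.   0.5 -3.4] shift goal tool mm [ 5.   0.5 -3.3]
rotvec tool deg [-0.04  0.57 -0.13] shift cur tool mm [  6.2   0.5 113.6] shift goal tool mm [  5.    0.5 113.7]
```

View pics/side4.png

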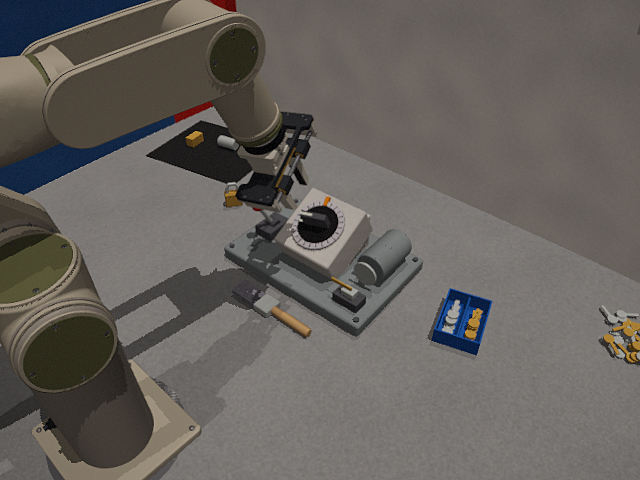

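```bash
python3 -m handwheel '[[5,0.5,0,0,0.57,-0.1],[0,0,20,0,0,0],[0,0,20,0,0,0],[0,0,20,0,0,0],[0,0,0,0,0,0]]'
python3 - <<'E'
from h import *
delta(*goal(14.5,.013))
c=snap('side','side5.png'); cv2.imwrite('pics/z5.png',cv2.resize(c['pixels'][130:260,220:370],None,fx=4.5,fy=4.5)[:,:,::-1])
E
```

```text
time: 8.85
ee_pos: [0.515, 0.0171, 0.1721]
orientation: [3.023, -0.434, 0.312]
force: [-0.2, 0.7, -0.4]
finger_gap: 0.502
rotvec tool deg [-0.22  0.2   0.18] shift cur tool mm [ 1.5  2.6 51.5] shift goal tool mm [ 1.3  2.4 51.5]
```

View pics/z5.png

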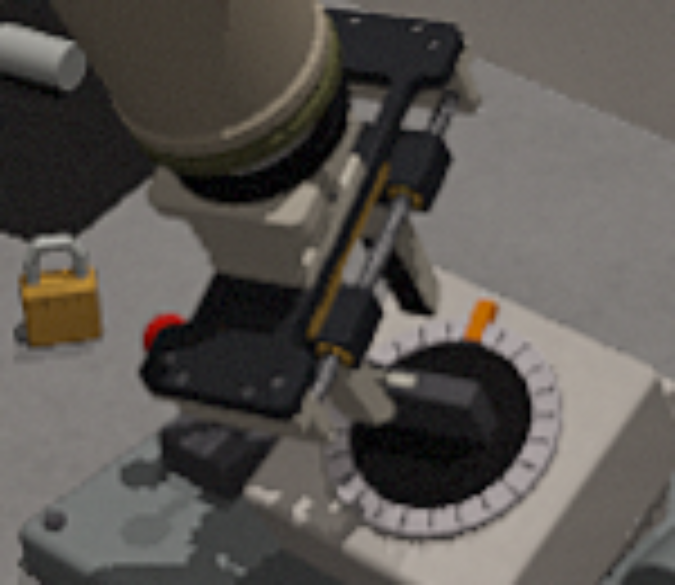

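The open fingers straddle the bar grip. I'll go down and grip it.

```bash
python3 -m handwheel '[[1.4,2.5,0,0,0,0],[0,0,17,0,0,0],[0,0,17,0,0,0],[0,0,16,0,0,0],[0,0,0,0,0,0],[0,0,0,0,0,0]]'
python3 - <<'E'
from h import *
delta(*goal(14.5,.013))
E
```

```text
time: 9.5
ee_pos: [0.5401, 0.0145, 0.1324]
orientation: [3.02, -0.439, 0.312]
force: [-0.5, -0.6, -0.3]
finger_gap: 0.503
rotvec tool deg [-0.05 -0.08  0.11] shift cur tool mm [-2.7 -2.1  4.8] shift goal tool mm [-2.7 -2.1  4.8]
```

```bash
python3 -m handwheel '[[0,0,0,0,0,0],[0,0,0,0,0,0]]'
python3 - <<'E'
from h import *
delta(*goal(14.5,.013))
c=snap('top','top5.png');delta(*goal(14.5,.013))
cv2.imwrite('pics/zt5.png',cv2.resize(c['pixels'][165:280,230:395],None,fx=4.5,fy=4.5,interpolation=cv2.INTER_CUBIC)[:,:,::-1])
c=snap('side','side6.png'); cv2.imwrite('pics/z6.png',cv2.resize(c['pixels'][130:260,220:370],None,fx=4.5,fy=4.5)[:,:,::-1])
E
```

```text
time: 9.7
ee_pos: [0.5404, 0.0144, 0.1328]
orientation: [3.019, -0.441, 0.312]
force: [0.0, -0.3, 0.2]
finger_gap: 0.501
rotvec tool deg [-0.02 -0.15  0.11] shift cur tool mm [-3.1 -2.3  5. ] shift goal tool mm [-3.1 -2.3  5. ]
rotvec tool deg [-0.02 -0.14  0.1 ] shift cur tool mm [-2.9 -2.3  4.9] shift goal tool mm [-2.9 -2.3  4.9]
```

View pics/z6.png

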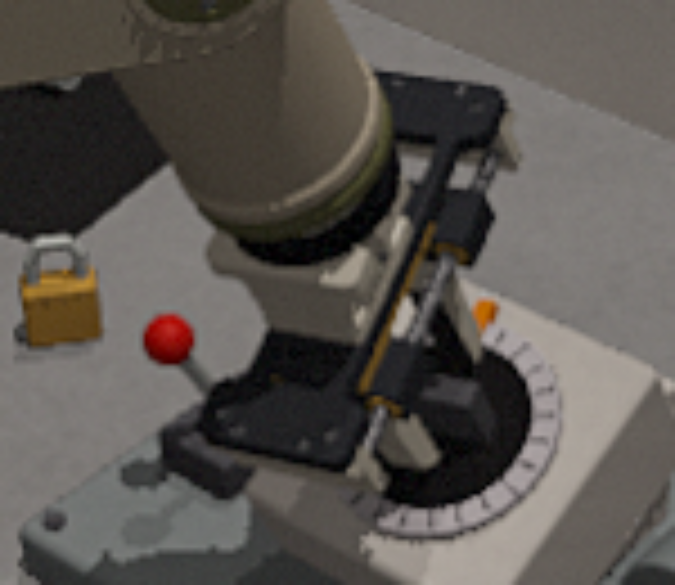

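View pics/zt5.png

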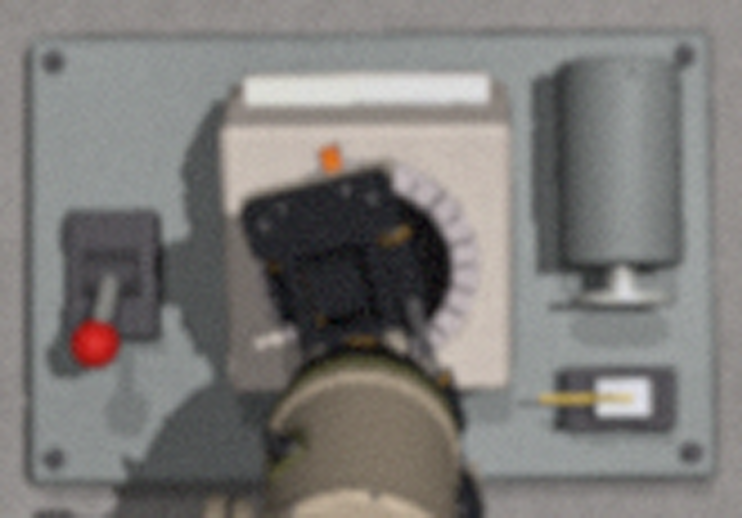

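```bash
python3 -m handwheel '[[-2.9,-2.3,0,0,0,0],[0,0,4,0,0,0],[0,0,0,0,0,0]]'
python3 - <<'E'
from h import *
delta(*goal(14.5,.013))
E
python3 -m handwheel '[[0,0,0,0,0,0],[0,0,0,0,0,0],[0,0,0,0,0,0],[0,0,0,0,0,0],[0,0,0,0,0,0],[0,0,0,0,0,0]]' 0 20
python3 - <<'E'
from h import *
delta(*goal(14.5,.013));print(observe()['ft_torque'])
E
```

```text
time: 10.1
ee_pos: [0.5381, 0.016, 0.1254]
orientation: [3.021, -0.438, 0.311]
force: [-0.8, -0.0, -0.3]
finger_gap: 0.497
rotvec tool deg [-0.08  0.01  0.1 ] shift cur tool mm [ 1.6  0.6 -0.6] shift goal tool mm [ 1.6  0.6 -0.6]
time: 10.7
ee_pos: [0.5382, 0.0159, 0.126]
orientation: [3.02, -0.438, 0.311]
force: [-3.7, -0.8, 1.9]
finger_gap: 0.151
rotvec tool deg [-0.06 -0.    0.1 ] shift cur tool mm [ 1.2  0.4 -0.1] shift goal tool mm [ 1.2  0.4 -0.1]
[-0.19218562  0.64152056 -0.04561053]
```

Gripped at a gap of 14 mm, with low forces. Now I turn clockwise (+z of the tool).

```bash
python3 -m handwheel '[[0,0,0,0,0,5],[0,0,0,0,0,5],[0,0,0,0,0,5],[0,0,0,0,0,5],[0,0,0,0,0,5],[0,0,0,0,0,5],[0,0,0,0,0,0]]'
python3 - <<'E'
from h import *
delta(*goal(14.5,.013));print(observe()['ft_torque'])
E
```

```text
time: 11.4
ee_pos: [0.5383, 0.0158, 0.1261]
orientation: [-3.011, -0.436, -0.27]
force: [-3.4, -1.4, 2.1]
finger_gap: 0.145
rotvec tool deg [ -0.06   0.   -29.98] shift cur tool mm [ 1.2 -0.3 -0.1] shift goal tool mm [ 1.2  0.3 -0.1]
[-0.18229121  0.77436388 -0.1479392 ]
```

```bash
python3 -m handwheel '[[0,0,0,0,0,5],[0,0,0,0,0,5],[0,0,0,0,0,5],[0,0,0,0,0,5],[0,0,0,0,0,5],[0,0,0,0,0,5],[0,0,0,0,0,5],[0,0,0,0,0,5],[0,0,0,0,0,5],[0,0,0,0,0,5],[0,0,0,0,0,5],[0,0,0,0,0,2.5],[0,0,0,0,0,0]]'
python3 - <<'E'
from h import *
delta(*goal(14.5-87.5,.013));s=observe();print(s['ft_torque'],s['qpos'].round(2))
c=snap('side','side7.png'); cv2.imwrite('pics/z7.png',cv2.resize(c['pixels'][130:260,220:370],None,fx=4.5,fy=4.5)[:,:,::-1])
E
```

```text
time: 12.7
ee_pos: [0.5384, 0.0157, 0.1261]
orientation: [-2.705, -0.129, -1.27]
force: [-4.0, -2.5, 2.9]
finger_gap: 0.146
rotvec tool deg [-0.03  0.05  0.2 ] shift cur tool mm [ 0.3 -1.  -0.1] shift goal tool mm [ 0.3 -1.  -0.1]
[-0.13606857  0.8383486  -0.13042331] [-0.11 -0.43  2.24  0.08  0.89  1.1 ]
```

View pics/z7.png

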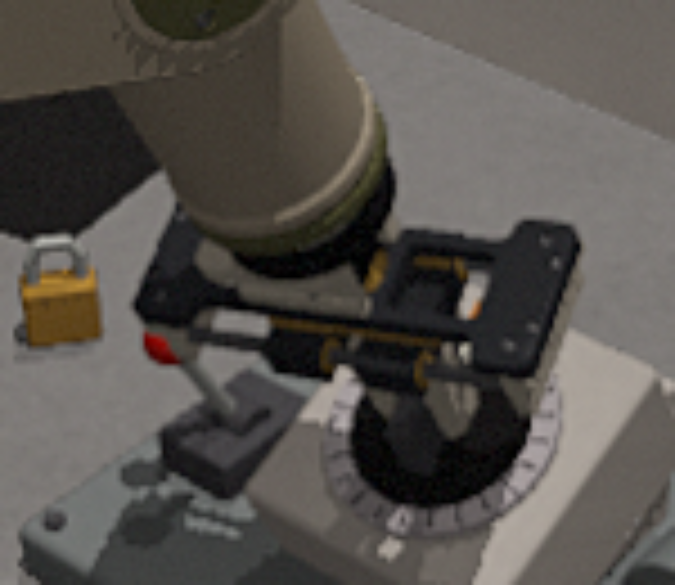

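```bash
python3 -m handwheel '[[0,0,0,0,0,0],[0,0,0,0,0,0],[0,0,0,0,0,0],[0,0,0,0,0,0]]' 0.45
python3 -m handwheel '[[0,0,-10,0,0,0],[0,0,-20,0,0,0],[0,0,-30,0,0,0],[0,0,-30,0,0,0],[0,0,-30,0,0,0],[0,0,0,0,0,0]]'
python3 - <<'E'
from h import *
Rz=lambda y:np.array([[np.cos(y),np.sin(y),0],[np.sin(y),-np.cos(y),0],[0,0,-1]])
delta(np.array([.48,.157,.27]),Rz(.029-np.pi/2))
c=snap('side','side8.png'); c=snap('top','top8.png')
E
```

```text
time: 13.15
ee_pos: [0.5385, 0.016, 0.1262]
orientation: [-2.705, -0.128, -1.271]
force: [-0.4, -0.4, -0.8]
finger_gap: 0.423
time: 13.75
ee_pos: [0.487, 0.014, 0.2403]
orientation: [-2.697, -0.132, -1.272]
force: [0.1, -0.1, 1.0]
finger_gap: 0.451
rotvec tool deg [-26.31  -3.97  16.84] shift cur tool mm [-133.6  -52.4  -27.8] shift goal tool mm [-143.1    2.8  -29.7]
```

View pics/side8.png

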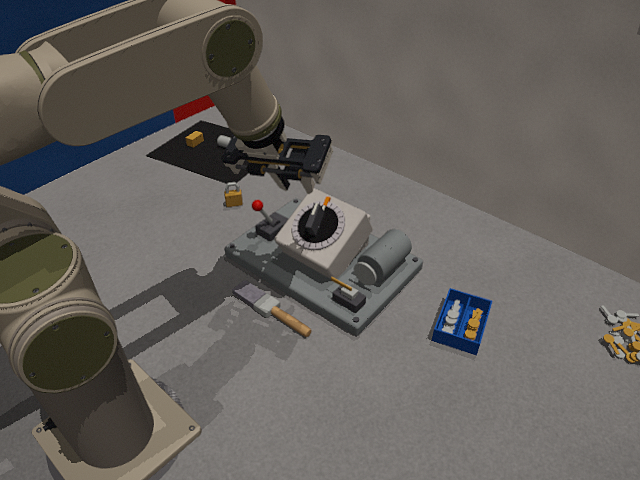

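View pics/top8.png

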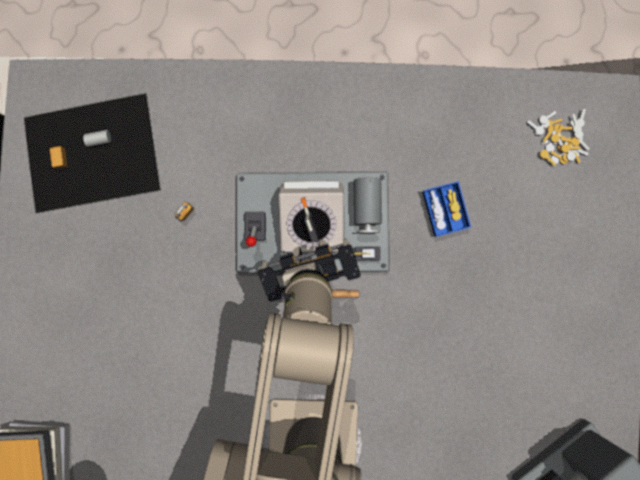

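```bash
python3 - <<'E'
from h import *
a=cv2.resize(load('side8')['pixels'][190:255,288:353],None,fx=6,fy=6,interpolation=cv2.INTER_CUBIC)[:,:,::-1]
b=cv2.resize(load('top8')['pixels'][190:255,280:345],None,fx=6,fy=6,interpolation=cv2.INTER_CUBIC)[:,:,::-1]
cv2.imwrite('pics/z8.png',np.hstack([a,b]))
E
```

```text
(no output)
```

View pics/z8.png

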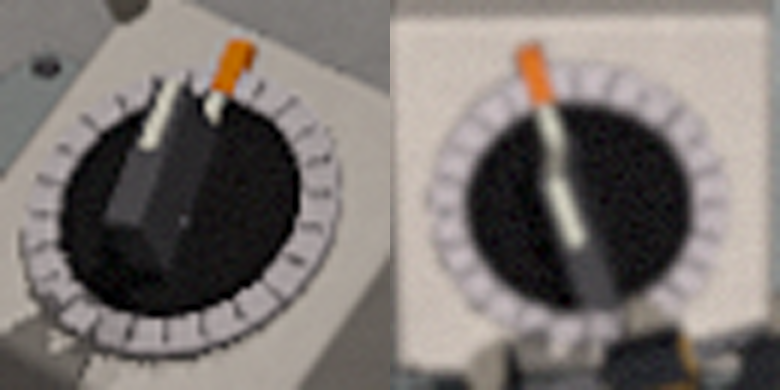

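```bash
cat >> h.py <<'E'
def ang(f,nm):
    c=load(f); px=c['pixels'].astype(float); tab=[];ln=[];wt=[]
    h=cv2.cvtColor(c['pixels'],cv2.COLOR_RGB2HSV)
    for v in range(190,255):
        for u in range(285,350):
            q,a=face(c,nm,(u,v)); r=np.hypot(*q)
            if abs(a)>60: continue
            if 7<=h[v,u,0]<=22 and h[v,u,1]>120 and r>43: tab.append(q)
            if 33<r<41.5 and px[v,u].min()>60: ln.append(q); wt.append(px[v,u].min()-40)
    t=np.mean(tab,0); l=np.average(ln,0,wt); A=lambda q:np.degrees(np.arctan2(q[1],q[0]))
    print(nm,'tab',t.round(1),A(t).round(2),'line',l.round(1),A(l).round(2),len(tab),len(ln),'remaining cw',(A(l)-A(t)).round(2))
E
python3 - <<'E'
from h import *
ang('top8','top');ang('side8','side')
E
```

```text
top tab [55.7 16.7] 16.69 line [35.2 11.4] 17.93 34 16 remaining cw 1.24
side tab [56.  16.6] 16.54 line [27.7 23.8] 40.76 38 25 remaining cw 24.22
```

```bash
sed -i 's/abs(a)>60/abs(a-17)>13/' h.py; python3 - <<'E'
from h import *
ang('top8','top');ang('side8','side')
c=load('top8')
for uv in((530,50),(536,78),(541,100),(546,118),(552,140)): print(face(c,'top',(280+(uv[0]-390)/6-.42,190+uv[1]/6-.42)))
for uv in((558,180),(566,210),(574,242)): print(face(c,'top',(280+(uv[0]-390)/6-.42,190+uv[1]/6-.42),.044))
c=load('side8')
for uv in((242,45),(225,88),(215,105),(211,118)): print(face(c,'side',(288+uv[0]/6-.42,190+uv[1]/6-.42)))
for uv in((172,82),(148,147)): print(face(c,'side',(288+uv[0]/6-.42,190+uv[1]/6-.42),.044))
E
```

```text
top tab [55.7 16.7] 16.69 line [35.2 11.4] 17.93 34 16 remaining cw 1.24
side tab [56.  16.6] 16.54 line [36.5 12.4] 18.83 38 8 remaining cw 2.29
(array([65.37641122, 18.29072877]), np.float64(15.630326636467549))
(array([54.05823927, 16.17885128]), np.float64(16.66168320123126))
(array([45.11485768, 14.40139242]), np.float64(17.703924224059083))
(array([37.76325845, 12.59309911]), np.float64(18.44224894082391))
(array([28.73693529, 10.41560482]), np.float64(19.922876958701778))
(array([26.68276359,  7.28721343]), np.float64(15.275295176553348))
(array([14.54529796,  4.43465011]), np.float64(16.95570246759665))
(array([1.50393614, 1.57085705]), np.float64(46.2468091118399))
(array([64.52937421, 18.86913439]), np.float64(16.299529534622067))
(array([46.91149943, 13.8203357 ]), np.float64(16.415207131638592))
(array([39.46819871, 12.9542492 ]), np.float64(18.170866508344684))
(array([34.40346012, 11.06154433]), np.float64(17.823853817410384))
(array([27.17880383,  9.73686944]), np.float64(19.710180709569173))
(array([2.21674256, 1.75312726]), np.float64(38.338970760111714))
```

In the top view the line ends at the orange tab, but both views put it 1–2° short. I'll regrip and turn about 1.3° more.

```bash
python3 -m handwheel '[[0,0,30,0,0,0],[0,0,30,0,0,0],[0,0,20,0,0,0],[0,0,0,0,0,0]]'
python3 - <<'E'
from h import *
delta(*goal(14.5-87.5,.013))
E
```

```text
time: 14.25
ee_pos: [0.5183, 0.0158, 0.1564]
orientation: [-2.713, -0.125, -1.27]
force: [-1.0, 0.3, -0.3]
finger_gap: 0.45
rotvec tool deg [0.42 0.27 0.09] shift cur tool mm [ 2.4 -5.7 35.9] shift goal tool mm [ 2.2 -5.4 35.9]
```

```bash
python3 -m handwheel '[[0,0,15,0,0,0],[0,0,10,0,0,0],[0,0,5,0,0,0],[0,0,0,0,0,0],[0,0,0,0,0,0]]'
python3 - <<'E'
from h import *
delta(*goal(14.5-87.5,.013))
E
```

```text
time: 14.75
ee_pos: [0.5341, 0.0158, 0.1356]
orientation: [-2.705, -0.128, -1.272]
force: [-0.2, 0.3, 0.5]
finger_gap: 0.452
rotvec tool deg [-0.05  0.06  0.1 ] shift cur tool mm [ 0.3 -0.7 10.3] shift goal tool mm [ 0.3 -0.7 10.3]
```

```bash
python3 -m handwheel '[[0,0,5,0,0,0],[0,0,5,0,0,0],[0,0,0,0,0,0],[0,0,0,0,0,0]]'
python3 -m handwheel '[[0,0,0,0,0,0],[0,0,0,0,0,0],[0,0,0,0,0,0],[0,0,0,0,0,0],[0,0,0,0,0,0],[0,0,0,0,0,1.4],[0,0,0,0,0,0],[0,0,0,0,0,0]]' 0 20
python3 - <<'E'
from h import *
delta(*goal(14.5-87.5,.013))
E
python3 -m handwheel '[[0,0,0,0,0,0],[0,0,0,0,0,0],[0,0,0,0,0,0],[0,0,0,0,0,0]]' 0.45
python3 -m handwheel '[[0,0,-10,0,0,0],[0,0,-20,0,0,0],[0,0,-30,0,0,0],[0,0,-30,0,0,0],[0,0,-30,0,0,0],[0,0,0,0,0,0],[0,0,0,0,0,0]]'
python3 - <<'E'
from h import *
snap('side','side9.png'); snap('top','top9.png')
ang('top9','top');ang('side9','side')
Rz=lambda y:np.array([[np.cos(y),np.sin(y),0],[np.sin(y),-np.cos(y),0],[0,0,-1]])
delta(np.array([.44,.156,.25]),Rz(.029-np.pi/2))
a=cv2.resize(load('side9')['pixels'][190:255,288:353],None,fx=6,fy=6,interpolation=cv2.INTER_CUBIC)[:,:,::-1]
b=cv2.resize(load('top9')['pixels'][190:255,280:345],None,fx=6,fy=6,interpolation=cv2.INTER_CUBIC)[:,:,::-1]
cv2.imwrite('pics/z9.png',np.hstack([a,b]))
E
```

```text
time: 15.15
ee_pos: [0.5383, 0.016, 0.1259]
orientation: [-2.705, -0.128, -1.271]
force: [-0.6, -0.1, 0.0]
finger_gap: 0.448
time: 15.95
ee_pos: [0.5385, 0.0158, 0.1263]
orientation: [-2.702, -0.118, -1.294]
force: [-0.3, -1.5, 1.5]
finger_gap: 0.149
rotvec tool deg [-0.05  0.04 -1.31] shift cur tool mm [ 0.2 -0.8 -0. ] shift goal tool mm [ 0.2 -0.8 -0. ]
time: 16.35
ee_pos: [0.5383, 0.016, 0.126]
orientation: [-2.702, -0.118, -1.294]
force: [-0.2, -1.0, 0.2]
finger_gap: 0.427
time: 17.05
ee_pos: [0.4861, 0.0141, 0.2355]
orientation: [-2.699, -0.119, -1.294]
force: [0.8, -0.2, -0.5]
finger_gap: 0.448
top tab [55.7 16.7] 16.69 line [35.5 10.5] 16.4 34 16 remaining cw -0.29
side tab [56.3 16.7] 16.56 line [36.2 11.5] 17.63 37 9 remaining cw 1.08
rotvec tool deg [-25.79  -3.48  15.44] shift cur tool mm [-145.7  -10.2  -33.2] shift goal tool mm [-143.    41.3  -17.1]
```

View pics/z9.png

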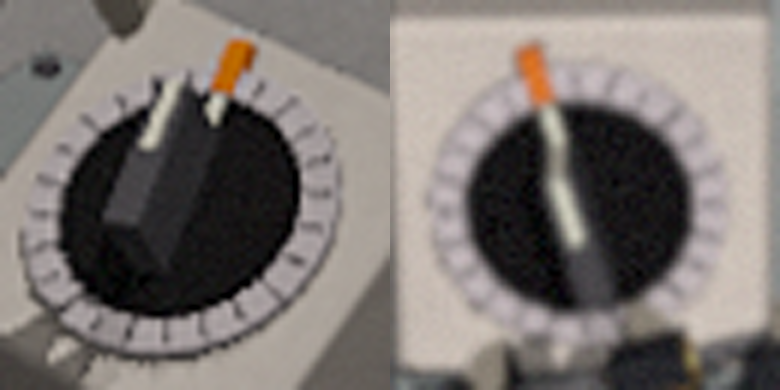

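The dial is aligned: -0.3° in the top view, +1.1° in the side view where the grip partly hides the line. Next is the lever.

```bash
python3 -m handwheel '[[0,0,-20,0,0,0],[0,0,0,-6.45,-0.87,3.86],[0,0,0,-6.45,-0.87,3.86],[0,0,0,-6.45,-0.87,3.86],[0,0,0,-6.45,-0.87,3.86],[-29,8,0,0,0,0],[-29,8,0,0,0,0],[-29,8,0,0,0,0],[-29,8,0,0,0,0],[-27,8,0,0,0,0],[0,0,0,0,0,0],[0,0,0,0,0,0]]' 0 20
python3 - <<'E'
from h import *
Rz=lambda y:np.array([[np.cos(y),np.sin(y),0],[np.sin(y),-np.cos(y),0],[0,0,-1]])
delta(np.array([.44,.156,.115]),Rz(.029-np.pi/2)); print(observe()['qpos'].round(2))
E
```

```text
time: 18.35
ee_pos: [0.4323, 0.1559, 0.2504]
orientation: [3.14, -0.001, -1.54]
force: [0.1, -0.1, -0.5]
finger_gap: 0.005
rotvec tool deg [ 0.08 -0.06  0.11] shift cur tool mm [  0.   -7.9 135.4] shift goal tool mm [  0.2  -7.7 135.4]
[ 0.24 -0.27  1.81 -0.    1.6   1.78]
```

```bash
python3 -m handwheel '[[0,0,27,0,0,0],[0,0,27,0,0,0],[0,0,27,0,0,0],[0,0,27,0,0,0],[0,0,27,0,0,0],[0,0,0,0,0,0]]'
python3 -m handwheel '[[0,-10,0,0,0,0],[0,-10,0,0,0,0],[0,-10,0,0,0,0],[0,-8,0,0,0,0],[0,-8,0,0,0,0],[0,-8,0,0,0,0],[0,-8,0,0,0,0],[0,-8,0,0,0,0],[0,-8,0,0,0,0],[0,-8,0,0,0,0],[0,-8,0,0,0,0],[0,-8,0,0,0,0],[0,0,0,0,0,0]]'
python3 - <<'E'
from h import *
c=snap('side','side10.png'); cv2.imwrite('pics/z10.png',cv2.resize(c['pixels'][130:260,220:370],None,fx=4.5,fy=4.5)[:,:,::-1])
print(proj(c,[.5817,.1571,.1266]))
E
```

```text
time: 18.95
ee_pos: [0.43, 0.1538, 0.1122]
orientation: [3.134, -0.002, -1.543]
force: [-0.4, -0.6, -0.1]
finger_gap: 0.004
time: 20.25
ee_pos: [0.536, 0.1586, 0.1169]
orientation: [-3.14, -0.0, -1.542]
force: [-0.2, 0.6, 0.5]
finger_gap: 0.006
[[283.06404024 188.4933296 ]]
```

View pics/z10.png

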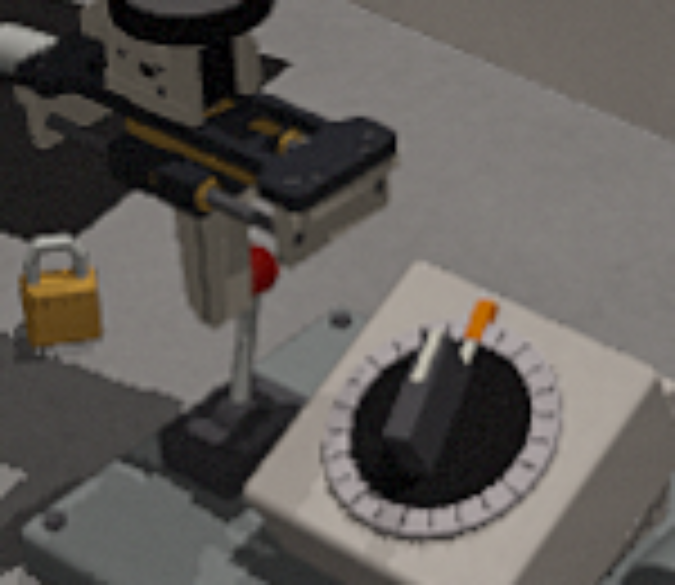

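```bash
python3 -m handwheel '[[0,-5,0,0,0,0],[0,-5,0,0,0,0],[0,-4,0,0,0,0],[0,-3,0,0,0,0],[0,0,0,0,0,0]]'
for r in 1 ; do python3 -m handwheel '[[0,-3,0,0,0,0],[0,-2,0,0,0,0],[0,0,0,0,0,0]]'; python3 -m handwheel '[[0,-1.5,0,0,0,0],[0,0,0,0,0,0]]';python3 -m handwheel '[[0,-1.5,0,0,0,0],[0,0,0,0,0,0]]'; done
```

```text
time: 20.8
ee_pos: [0.5524, 0.1592, 0.117]
orientation: [-3.14, -0.0, -1.542]
force: [-0.1, 1.0, 0.1]
finger_gap: 0.007
time: 21.1
ee_pos: [0.557, 0.1593, 0.117]
orientation: [-3.141, -0.0, -1.542]
force: [-1.3, -0.4, -0.6]
finger_gap: 0.008
time: 21.3
ee_pos: [0.5574, 0.1594, 0.1168]
orientation: [3.14, -0.0, -1.542]
force: [-6.5, -1.1, 3.1]
finger_gap: 0.006
time: 21.5
ee_pos: [0.5577, 0.1594, 0.1167]
orientation: [3.138, -0.001, -1.542]
force: [-13.7, -0.4, 7.7]
finger_gap: 0.005
```

Force has built up against the stop. I'll back off, rise and look.

```bash
python3 -m handwheel '[[0,10,0,0,0,0],[0,20,0,0,0,0],[0,20,0,0,0,0],[0,25,0,0,0,0],[0,0,-30,0,0,0],[0,0,-40,0,0,0],[0,0,-40,0,0,0],[0,20,-20,0,0,0],[0,0,0,0,0,0],[0,0,0,0,0,0]]'
python3 - <<'E'
from h import *
s=snap('side','side11.png'); t=snap('top','top11.png')
ang('top11','top');ang('side11','side')
def cen(c,box):
    x0,y0,x1,y1=box; h=cv2.cvtColor(c['pixels'],cv2.COLOR_RGB2HSV)[y0:y1,x0:x1].astype(int)
    m=((h[...,0]>=172)|(h[...,0]<=6))&(h[...,1]>120)&(h[...,2]>60)
    y,x=np.nonzero(m); return np.array([x.mean()+x0,y.mean()+y0])
a,b=cen(s,(265,175,300,200)),cen(t,(240,195,262,225));print(a,b,tri(s,a,t,b))
E
```

```text
time: 22.5
ee_pos: [0.4652, 0.1568, 0.2472]
orientation: [-3.138, 0.0, -1.542]
force: [-0.2, 0.2, -1.1]
finger_gap: 0.004
top tab [55.5 16.5] 16.56 line [35.6 10.4] 16.37 33 16 remaining cw -0.19
side tab [56.3 16.7] 16.56 line [36.2 11.5] 17.63 37 9 remaining cw 1.08
[282.42045455 188.29545455] [250.47619048 206.30952381] (array([0.58030722, 0.15822645, 0.12736212]), np.float64(0.0007044151103389065))
```

View pics/side11.png

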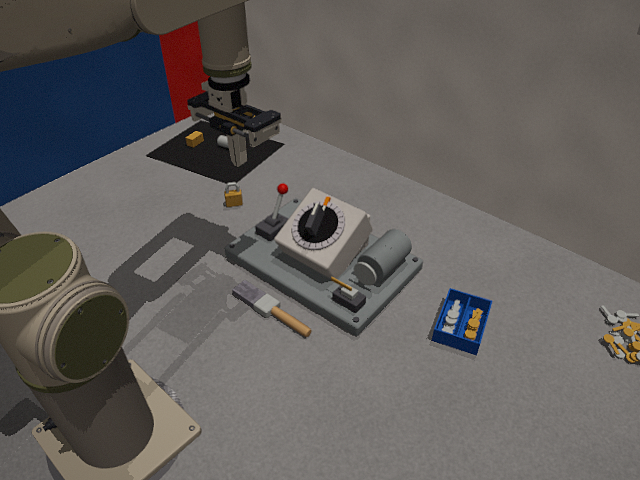

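View pics/top11.png

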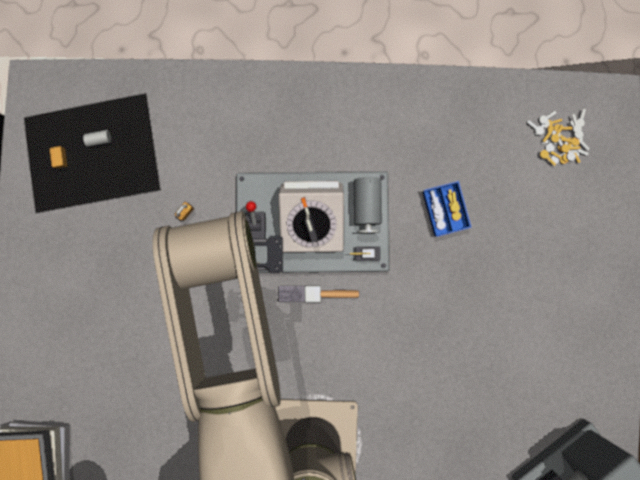

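The ball at (282,188) is at its far stop, 2 mm past where it started. The line is on the tab, the bystanders haven't moved, and the robot is clear.

```bash
python3 - <<'E'
from plant import order
print(order.hand_in())
E
```

```text
the job is handed in; nothing more can be done
None
```

I pulled the lever to its released stop, turned the dial about 89° clockwise onto the orange tab, then pushed the lever back to its clamped stop. I handed in at about 22.6 s with the robot clear of everything.

**Lever:** the force rose at both stops, to about 12 N when pulling and 16 N when pushing. The last pictures put the ball about 2 mm further back than where it started, within about 1.5 mm of the expected clamped position.

**Dial:** I turned it 87.5°, let go and looked, then gripped it again for another 1.4°, all with the clamp released. The two views disagreed slightly at the end. The top view puts the line 0.2° past the tab. The side view, where the grip partly hides the line, puts it 1.1° short.

**Other items:** the tab's measured angle stayed within about 0.3° throughout. By eye, the padlock, key tray and brush are where they were at the start.

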